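# Count two walnut toggles into the tray trough

## Task

Two notched walnut toggle blocks and one round walnut disc lie on the white counting tray. Sweep both toggles across the tray into its trough without lifting them off the tray, leave the round disc where it lies, then shut the trough's hinged lid fully.

Things in the scene. Friction and masses are not known exactly. Their poses are not given: they have to be found in the camera images.
- toggle_a_mid (a point): centre of one walnut toggle block: an oblong 44 mm long (own y) x 24 mm (own x) x 20 mm high narrowed to 16 mm (own x) at its waist; it lies flat in one lane of the tray, long side roughly across the lane, and slides easily (about 20 g)
- toggle_b_mid (a point): centre of the other walnut toggle block, the same in every way, in another lane
- disc_center (a point): centre of the plain round walnut disc, 34 mm across, 18 mm high, lying flat in the remaining lane; it is the extra and stays there
- trough (a point): centre of the mouth of the trough of the white counting tray (fixed), level with the platform, 55 mm above the shelf. x is level and points from platform across trough to the lid's hinge (away from the robot, within about 20 degrees), y runs along the trough, z up. Trough 47 mm wide (x), 206 mm long, 47 mm deep; hinge line at x = +28.5 mm, z = 0, along y
- platform (a point): centre of the top of the tray's flat platform (130 x 216 mm), axes as trough. Two ribs 4 mm thick, 5 mm high at y = -35 and +35 mm and side walls 8 mm high at y = -105 and +105 mm part it into three lanes about 66 mm wide along x. Open at the near end (x = -65 mm) and flush into the trough's mouth at x = +65 mm; ribs and walls end 10 mm before it
- lid (a joint): angle of the trough's grey lid, rad: 0 shut (flat over the trough, top 6 mm above the platform), pi/2 upright, 2.0 fully open, leaning away beyond the hinge; starts wide open (1.75 or more). Panel 54 mm from hinge to free edge, 212 mm along y, 5 mm thick. Slightly stiff: it stays where left, under 1.5 N at its edge moves it; push it over from behind, then all the way down
There are look-alikes about, which are no part of the job. What is shaped like the part that bears toggle_a_mid but yellow is not meant.

How it is judged:
By the outcome, as a careful person would: the job done as asked, in the order asked, and still so for the second after the job is handed in, with the robot touching nothing.
It also fails if it takes over 50 s, if anything falls off the work surface, if the arm or the gripper's body presses on something with over 40 N, if the wrist force passes 120 N, or if a joint passes its speed limit or range.

## Robot

A 6-joint arm with a two-finger parallel gripper is mounted at the origin on the work surface. World frame = base frame: x ahead of the robot, y to its left, z up, the work surface at z = 0. Lengths are in m, angles in rad, forces in N, time in s.
With the tool pointing down it reaches from about 0.35 to 0.775 m from the base axis. Payload 7.3 kg.
Tool frame: the origin (TCP) lies at the centre of the arm's flange, where the gripper is bolted on; the fingertips stand 178 mm ahead of it and the grasp point (between the pads) lies 159 mm ahead of it; x points along the fingers, y is the direction in which the jaws open and shut, and the axes are right-handed (so a half turn about x gives the same grasp; the last joint's range is limited). The gripper opens to 92 mm and grips with 3 to 60 N. Pads are 19 mm wide; open, the fingers measure 130 mm over their backs; the gripper's body (75 mm by 190 mm) begins 47 mm behind the grasp point.
Start: joints at [1.036, 0.342, 1.524, -0, 1.275, -0.146], TCP at [0.199, 0.486, 0.405] pointing down, gripper open.
Joint ranges: [-2.53, 2.53], [-0.77, 2.02], [0.04, 2.7], [-1, 4.14], [0.28, 2.66], [-3.11, 3.11]. Speed limits (rad/s): [2.57, 2.57, 3.14, 3.14, 3.14, 3.14].

## Interface

Orientations are given as [roll, pitch, yaw] about the fixed x, y, z axes, in that order (R = Rz(yaw) Ry(pitch) Rx(roll)).
In Python, from cell import readout, cams, workorder gives the robot as it stands.
- The arm moves only by the shell command python3 -m inch 'ROWS' [FORCE]. ROWS is text: rows parted by semicolons, each of 5 numbers parted by spaces: the shift along the world's x, y, z in mm, then the turn about the world's z in rad, then the opening, from 0 (shut) to 1 (fully open). A call has 1 to 8 rows; each row shifts and turns the commanded pose from where the row before left it; what a row does not reach is not made up. A row lasts 1/12 s, in which the tool goes at most 41.7 mm and 7.16 degrees, less where a joint would pass 70% of its speed; a pose out of reach is approached as far as the arm can. A call is refused whole if a number of a shift passes 41.7 or a number of a turn 0.125, either way. A call with a gripper value outside its range is refused whole. The fingers move at their own pace and stop on an object; FORCE is the grip in N (left out, the last holds). Time passes only in rows, so rows that do not move let the fingers close. It gives the time, the measured TCP pose, the force and the opening at its end, in the units of the state.
- readout.observe(): the state, without advancing time (a new reading comes with each control period).
- cams.read_camera(name): name is "side" or "top" or "wrist"; returns a dict with "color" (480x640x3 uint8, red, green, blue), "fx", "fy", "cx", "cy" (pixels), "world_to_cam" (4x4, takes a point from world to camera coordinates); the wrist camera has in their place "T_tool_cam" (4x4, takes a point from camera to tool coordinates, whose origin is the TCP and whose axes are the tool frame's). Camera axes: x right, y down, z forward; pixel columns grow to the right and rows downward; lengths in m; the calibration is good to about 2 mm. A picture is of the moment at which its call begins: read the wrist's pose just before it. There is no depth.
- workorder.hand_in(): hands the job in, once; it reports no verdict.
The state is a dict: "time": time; "qpos": joint angles; "qvel": joint speeds; "joint_efforts": joint torques, N m; "tool_pos": TCP position; "tool_rot": TCP orientation; "contact_force": force on the tool from outside, world axes, zero at the start; "torque": the same for the moment, N m; "opening": finger opening in m.
Only numpy, scipy, OpenCV 4.12 (cv2) and the standard library are available. Lean on these libraries where they do the work, as an engineer would, in place of code of your own. Each camera call takes 0.05 s, during which the arm holds its last target.

## Working session

There is one attempt and no reset: what is moved stays moved. The work goes in short steps, Python scripts to look and compute and a shell command to move; the robot and the scene stay as the last step left them, time stands still between calls to the robot, and variables do not carry over. Pictures are saved under pics/ and viewed, and the job is handed in when it is done.

```bash
ls; mkdir -p pics
python3 - <<'E'
from cell import readout, cams
import cv2
s=readout.observe();print(s)
for n in ("side","top","wrist"):
    c=cams.read_camera(n);cv2.imwrite(f"pics/{n}0.png",c["color"][:,:,::-1])
    print(n,{k:v for k,v in c.items() if k!="color"})
E
```

```text
pics
{'time': 0.0, 'qpos': array([ 1.03596315e+00,  3.42740387e-01,  1.52501939e+00, -2.86836114e-05,
        1.27539058e+00, -1.46006801e-01]), 'qvel': array([ 0.00050833, -0.00043035,  0.00159277, -0.00064211, -0.00077559,
       -0.0002428 ]), 'joint_efforts': array([ 1.44718622e-03, -4.31253290e+01, -2.44218332e+01,  7.18697486e-02,
        5.58645430e-02, -1.32069599e-04]), 'tool_pos': array([0.19894703, 0.48570172, 0.40403475]), 'tool_rot': array([-1.69919681,  1.56923839, -2.08801481]), 'contact_force': array([0.78571215, 0.61998198, 0.74425128]), 'torque': array([-0.00274551, -0.0382494 , -0.0295663 ]), 'opening': 0.09144030432357966}
side {'fx': 611.0480028216746, 'fy': 611.0480028216746, 'cx': 317.3771365685331, 'cy': 238.6874313241, 'world_to_cam': array([[ 0.79129853, -0.6114132 ,  0.00453132, -0.36893467],
       [-0.40503617, -0.52972574, -0.74520893,  0.25969352],
       [ 0.45803093,  0.58784738, -0.66681565,  0.55142063],
       [ 0.        ,  0.        ,  0.        ,  1.        ]])}
top {'fx': 449.7842657966785, 'fy': 449.7842657966785, 'cx': 328.42873907790823, 'cy': 240.56847634616844, 'world_to_cam': array([[-0.02381675, -0.99916978, -0.03305307,  0.04881806],
       [-0.98752051,  0.02866194, -0.15486035,  0.48639713],
       [ 0.15567914,  0.02895231, -0.98738329,  0.63982789],
       [ 0.        ,  0.        ,  0.        ,  1.        ]])}
wrist {'fx': 369.91573646408034, 'fy': 369.91573646408034, 'cx': 324.15652281905585, 'cy': 241.69878410334638, 'T_tool_cam': array([[ 4.90549545e-04, -2.67171918e-01,  9.63648756e-01,
         2.00185267e-02],
       [ 9.99999743e-01,  6.35625558e-04, -3.32826787e-04,
        -9.17889500e-05],
       [-5.23597807e-04,  9.63648672e-01,  2.67172161e-01,
        -7.13099073e-02],
       [ 0.00000000e+00,  0.00000000e+00,  0.00000000e+00,
         1.00000000e+00]])}
```

View pics/top0.png

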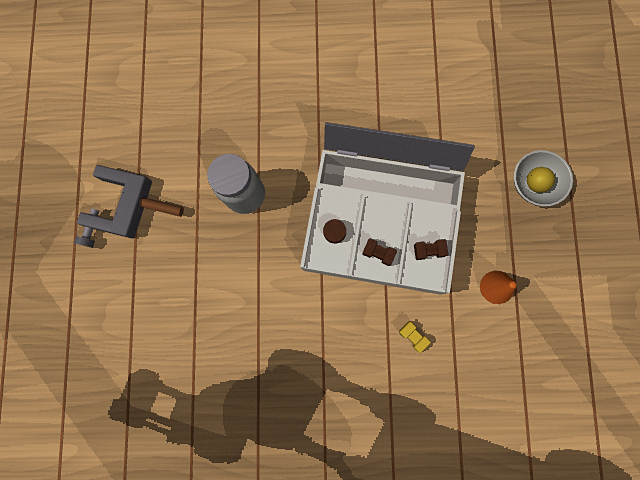

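View pics/side0.png

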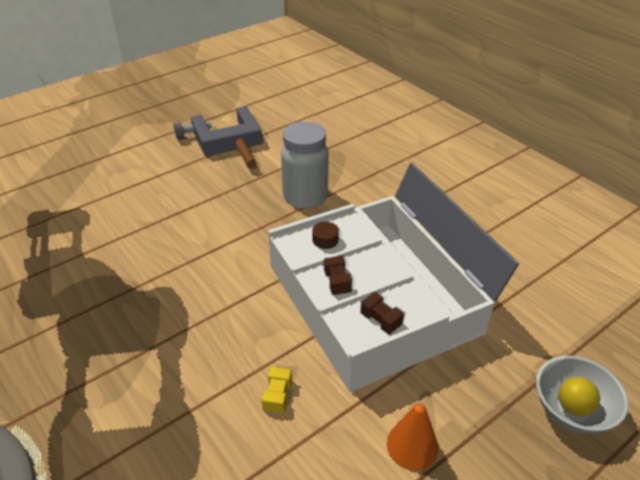

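View pics/wrist0.png

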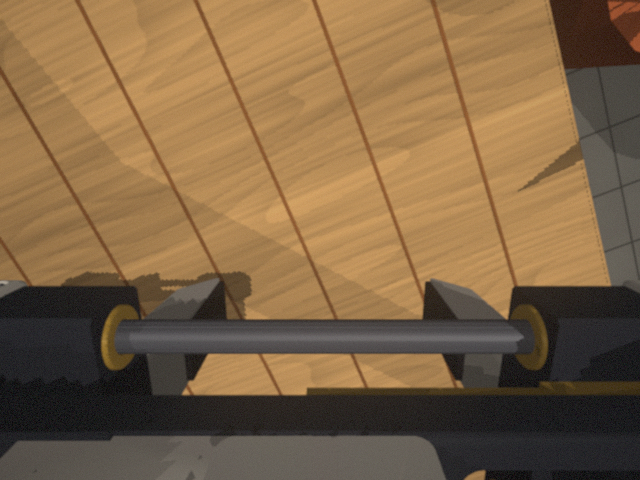

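Run:
```python
import cv2
i=cv2.imread("pics/top0.png")
cv2.imwrite("pics/top0c.png",cv2.resize(i[115:305,290:490],None,fx=3.1,fy=3.1,interpolation=cv2.INTER_CUBIC))
i=cv2.imread("pics/side0.png")
cv2.imwrite("pics/side0c.png",cv2.resize(i[150:400,255:525],None,fx=2.4,fy=2.4,interpolation=cv2.INTER_CUBIC))
```

```text
(no output)
```

View pics/top0c.png

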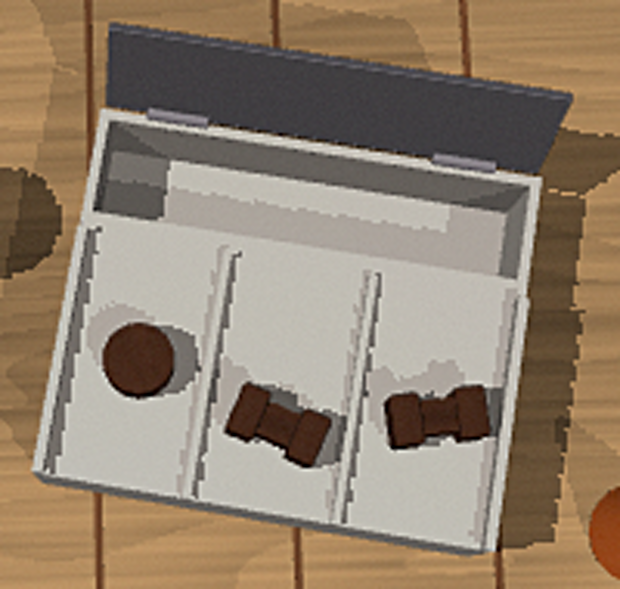

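View pics/side0c.png

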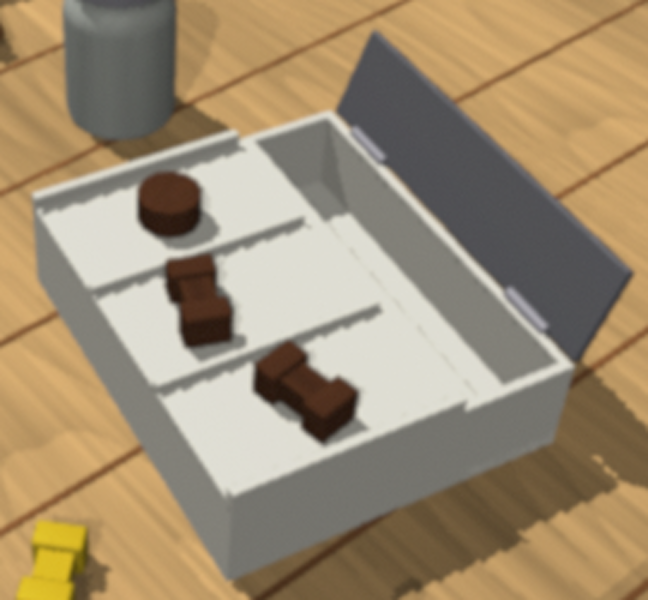

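```bash
cat > h.py <<'E'
import numpy as np, cv2
from cell import readout, cams
from scipy.optimize import least_squares
def proj(c,P):
    P=np.atleast_2d(P);q=P@c["world_to_cam"][:3,:3].T+c["world_to_cam"][:3,3]
    return np.c_[c["fx"]*q[:,0]/q[:,2]+c["cx"],c["fy"]*q[:,1]/q[:,2]+c["cy"]]
def onplane(c,uv,z):
    R=c["world_to_cam"][:3,:3];t=c["world_to_cam"][:3,3]
    d=R.T@np.array([(uv[0]-c["cx"])/c["fx"],(uv[1]-c["cy"])/c["fy"],1]);o=-R.T@t
    return o+d*(z-o[2])/d[2]
def T(u,v):return (u/3.1+290,v/3.1+115)
def S(u,v):return (u/2.4+255,v/2.4+150)
E
cat > fit.py <<'E'
from h import *
t=cams.read_camera("top");s=cams.read_camera("side")
pt=[((55,35,5),T(229,250)),((55,-35,5),T(372,272)),((-65,35,5),T(187,495)),((-65,-35,5),T(337,522)),((-65,105,8),T(44,470)),((-65,-105,8),T(490,548))]
ps=[((55,35,5),S(303,221)),((55,-35,5),S(378,308)),((-65,35,5),S(95,290)),((-65,-35,5),S(162,388)),((-65,105,8),S(37,195)),((-65,-105,8),S(231,492))]
def W(p,q):
    q=np.array(q)/1000.;c,n=np.cos(p[3]),np.sin(p[3])
    return np.c_[p[0]+c*q[:,0]-n*q[:,1],p[1]+n*q[:,0]+c*q[:,1],p[2]+q[:,2]]
def f(p):
    return np.r_[(proj(t,W(p,[a for a,_ in pt]))-[b for _,b in pt]).ravel(),(proj(s,W(p,[a for a,_ in ps]))-[b for _,b in ps]).ravel()]
r=least_squares(f,[0.5,-0.05,0.055,-0.15],loss="soft_l1");print(r.x);print(f(r.x).reshape(-1,2).round(1))
p=r.x
def local(w):
    c,n=np.cos(p[3]),np.sin(p[3]);d=w-p[:3];return np.array([c*d[0]+n*d[1],-n*d[0]+c*d[1],d[2]])*1000
for nm,uv,uv2 in (("disc",T(139,360),None),("mid",T(278,424),None),("right",T(438,416),None)):
    w=onplane(t,uv,p[2]+(.018 if nm=="disc" else .02));print(nm,w,local(w).round(1))
for nm,uv in (("disc",S(169,190)),("mid",S(195,283)),("right",S(305,377))):
    w=onplane(s,uv,p[2]+(.018 if nm=="disc" else .02));print(nm,w,local(w).round(1))
from itertools import product
for y in (106,-106):
  for th in (1.7,1.8,1.9,2.0):
    e=(65+23.5+28.5-54*np.cos(th),y,54*np.sin(th));print(y,th,proj(t,W(p,[e])).round(1),proj(s,W(p,[e])).round(1))
print("obs lid corners top",T(110,25),T(572,95),"side",S(375,32),S(632,272))
E
python3 fit.py
```

```text
[ 0.49065511 -0.04265007  0.05369217 -0.19838888]
[[ 0.2 -0.8]
 [ 1.1 -0.3]
 [ 0.3 -0.2]
 [ 0.1 -0.5]
 [-1.3 -0.5]
 [-0.  -0.6]
 [ 0.5 -1.2]
 [ 0.4 -1. ]
 [-1.3  0.3]
 [-2.4  0.1]
 [-0.7  2.4]
 [-0.3  1.8]]
disc [0.49578875 0.02544148 0.07169217] [-8.4 67.8 18. ]
mid [ 0.4638014  -0.03741034  0.07369217] [-27.4  -0.2  20. ]
right [ 0.46542929 -0.11031701  0.07369217] [-11.4 -71.3  20. ]
disc [0.50050574 0.02874504 0.07169217] [-4.4 71.9 18. ]
mid [ 0.46712389 -0.03349604  0.07369217] [-24.9   4.3  20. ]
right [ 0.46850711 -0.10952677  0.07369217] [ -8.5 -69.9  20. ]
106 1.7 [[323.7 131. ]] [[402.3 164.5]]
106 1.8 [[324.4 127.7]] [[405.7 164. ]]
106 1.9 [[325.1 124.7]] [[408.9 164. ]]
106 2.0 [[325.8 122. ]] [[412.  164.3]]
-106 1.7 [[474.8 154.4]] [[509.1 267.7]]
-106 1.8 [[475. 151.]] [[512.8 266.8]]
-106 1.9 [[475.2 147.8]] [[516.3 266.3]]
-106 2.0 [[475.2 145. ]] [[519.6 266.2]]
obs lid corners top (325.48387096774195, 123.06451612903226) (474.51612903225805, 145.6451612903226) side (411.25, 163.33333333333334) (518.3333333333334, 263.33333333333337)
```

```bash
cat >> h.py <<'E'
from scipy.spatial.transform import Rotation as Ro
P=np.array([0.491,-0.0425,0.0545]);YAW=-0.198
def world(l):
    c,n=np.cos(YAW),np.sin(YAW);l=np.array(l)/1000.
    return P+[c*l[0]-n*l[1],n*l[0]+c*l[1],l[2]]
def st():
    s=readout.observe();R=Ro.from_euler("xyz",s["tool_rot"]).as_matrix()
    tip=s["tool_pos"]+R[:,0]*.178
    d=(tip-P);c,n=np.cos(YAW),np.sin(YAW)
    loc=np.array([c*d[0]+n*d[1],-n*d[0]+c*d[1],d[2]])*1000
    ja=np.arctan2(R[1,1],R[0,1])-(YAW+np.pi/2); ja=(ja+np.pi/2)%np.pi-np.pi/2
    print("t %.2f tip"%s["time"],tip.round(4),"local",loc.round(1),"jaw err %.3f"%ja,"F",s["contact_force"].round(1),"op %.4f"%s["opening"], "q",s["qpos"].round(2))
    return tip,loc
def go(l):
    tip,_=st();print("shift mm to",l,((world(l)-tip)*1000).round(1))
E
python3 -c "
from h import *
go([-100,2,80]); print(onplane(cams.read_camera('top'),(230,175),.1))"
```

```text
t 0.25 tip [0.1989 0.4857 0.2264] local [-390.3  460.4  171.9] jaw err -0.191 F [-0.2  0.3 -0.1] op 0.0917 q [ 1.04  0.34  1.52  0.    1.28 -0.15]
shift mm to [-100, 2, 80] [ 194.5 -506.6  -91.9]
[0.57566275 0.17104939 0.1       ]
```

```bash
python3 -m inch '22 -32 0 0.024 0.12;22 -32 0 0.024 0.12;22 -32 0 0.024 0.12;22 -32 0 0.024 0.12;22 -32 0 0.024 0.12;22 -32 0 0.024 0.12;22 -32 0 0.024 0.12;22 -32 0 0.023 0.12'; python3 -c "
from h import *
go([-100,1,60])"
```

```text
time: 0.97
tool_pos: [0.3756, 0.2281, 0.4049]
tool_rot: [0.78, 1.57, 0.584]
contact_force: [0.5, 0.5, -0.0]
opening: 0.043
t 0.97 tip [0.3757 0.2281 0.2269] local [-166.3  242.7  172.4] jaw err 0.002 F [ 0.5  0.5 -0. ] op 0.0430 q [ 0.37  0.18  1.74  0.    1.22 -1.  ]
shift mm to [-100, 1, 60] [  17.5 -250.  -112.4]
```

```bash
python3 -m inch '2 -36 -12 0 0.12;2 -36 -15 0 0.12;2 -36 -17 0 0.12;3 -36 -17 0 0.12;3 -36 -17 0 0.12;3 -36 -17 0 0.12;2 -34 -17 0 0.12;0 0 0 0 0.12'; python3 -c "
from h import *
go([-85,1,6])
i=cams.read_camera('top')['color'];cv2.imwrite('pics/t1.png',i[:,:,::-1])
i=cams.read_camera('wrist')['color'];cv2.imwrite('pics/w1.png',i[:,:,::-1])
"
```

```text
time: 1.63
tool_pos: [0.3918, -0.0246, 0.2906]
tool_rot: [-2.769, 1.568, -2.972]
contact_force: [0.0, 0.9, 0.1]
opening: 0.0109
t 1.63 tip [ 0.3913 -0.0247  0.1126] local [-101.3   -2.1   58.1] jaw err -0.005 F [0.  0.9 0.1] op 0.0109 q [-0.26  0.25  2.02 -0.    0.87 -1.62]
shift mm to [-85, 1, 6] [ 16.6  -0.1 -52.1]
```

View pics/t1.png

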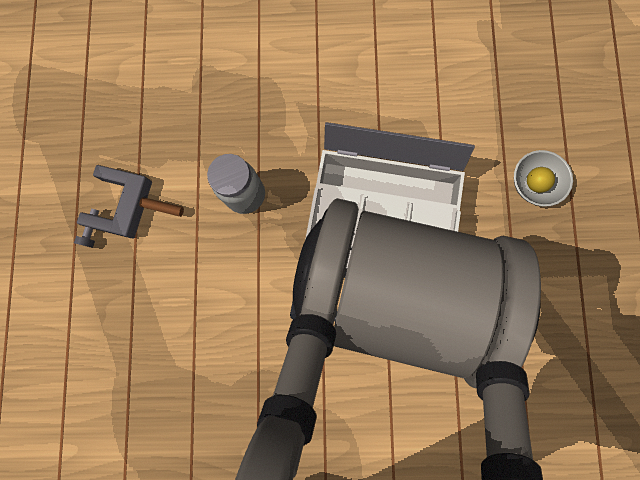

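View pics/w1.png

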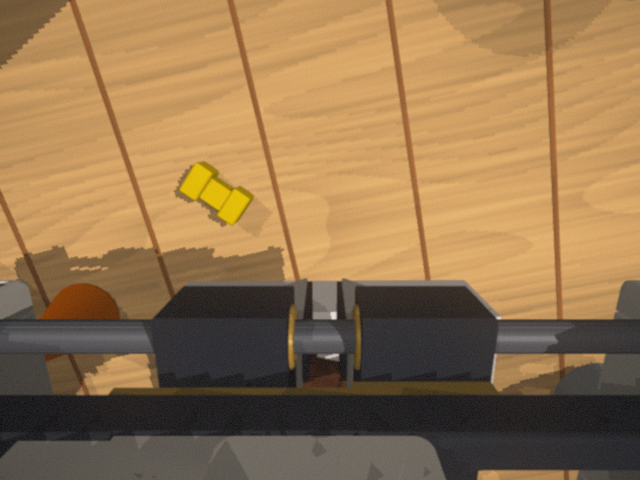

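```bash
python3 -m inch '0 2 -20 0.005 0.12;0 0 -20 0 0.12;0 0 -13 0 0.12;0 0 0 0 0.12'; python3 -c "
from h import *
go([-60,1,5])
i=cams.read_camera('side')['color'];cv2.imwrite('pics/s1.png',cv2.resize(i[120:400,200:540,::-1],None,fx=2.1,fy=2.1))
"
```

```text
time: 2.07
tool_pos: [0.3914, -0.0168, 0.2385]
tool_rot: [2.998, 1.568, 2.807]
contact_force: [-0.6, -0.1, 0.3]
opening: 0.0112
t 2.07 tip [ 0.3909 -0.0166  0.0605] local [-103.3    5.7    6. ] jaw err 0.007 F [-0.6 -0.1  0.3] op 0.0112 q [-0.24  0.35  2.09  0.    0.71 -1.62]
shift mm to [-60, 1, 5] [ 41.5 -13.1  -1. ]
```

View pics/s1.png

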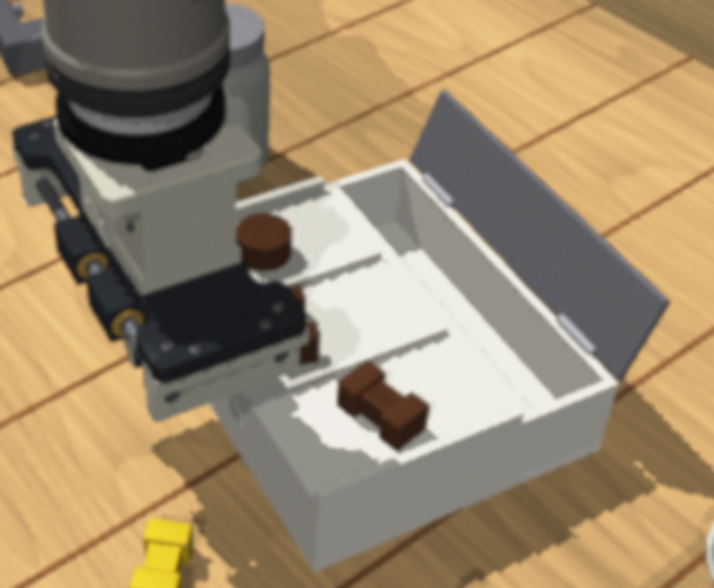

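```bash
python3 -m inch '14 -5 -1 -0.006 0.12;14 -4 0 0 0.12;14 -4 0 0 0.12;0 0 0 0 0.12;0 0 0 0 0.12'; python3 -c "
from h import *
go([0,1,5])
i=cams.read_camera('side')['color'];cv2.imwrite('pics/s2.png',cv2.resize(i[120:400,200:540,::-1],None,fx=2.1,fy=2.1))
"
```

```text
time: 2.53
tool_pos: [0.4343, -0.0306, 0.2397]
tool_rot: [0.066, 1.569, -0.132]
contact_force: [-0.3, -0.5, 0.3]
opening: 0.011
t 2.53 tip [ 0.4345 -0.0307  0.0617] local [-57.7   0.5   7.2] jaw err 0.000 F [-0.3 -0.5  0.3] op 0.0110 q [-0.25  0.41  1.97  0.    0.76 -1.62]
shift mm to [0, 1, 5] [ 56.7 -10.9  -2.2]
```

View pics/s2.png

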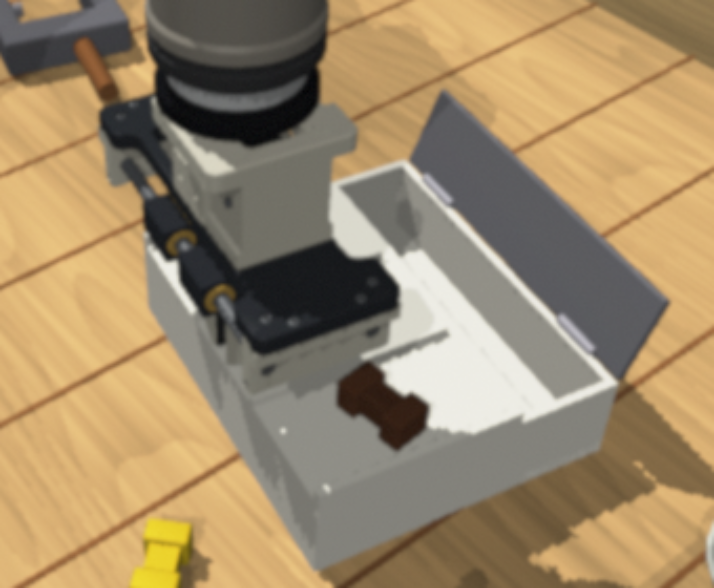

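```bash
python3 -m inch '6 -1 -2 0 0.12;10 -2 0 0 0.12;10 -2 0 0 0.12;10 -2 0 0 0.12;10 -2 0 0 0.12;10 -2 0 0 0.12;10 -2 0 0 0.12;10 -2 0 0 0.12'; python3 -c "
from h import *
go([80,1,5])
i=cams.read_camera('side')['color'];cv2.imwrite('pics/s3.png',cv2.resize(i[120:400,200:540,::-1],None,fx=2.1,fy=2.1))
"
```

```text
time: 3.25
tool_pos: [0.5101, -0.046, 0.2368]
tool_rot: [2.879, 1.57, 2.68]
contact_force: [-1.3, -0.3, -0.0]
opening: 0.0111
t 3.25 tip [ 0.51   -0.0459  0.0588] local [19.3  0.4  4.3] jaw err -0.001 F [-1.3 -0.3 -0. ] op 0.0111 q [-0.24  0.52  1.77  0.    0.85 -1.61]
shift mm to [80, 1, 5] [ 59.6 -11.3   0.7]
```

View pics/s3.png

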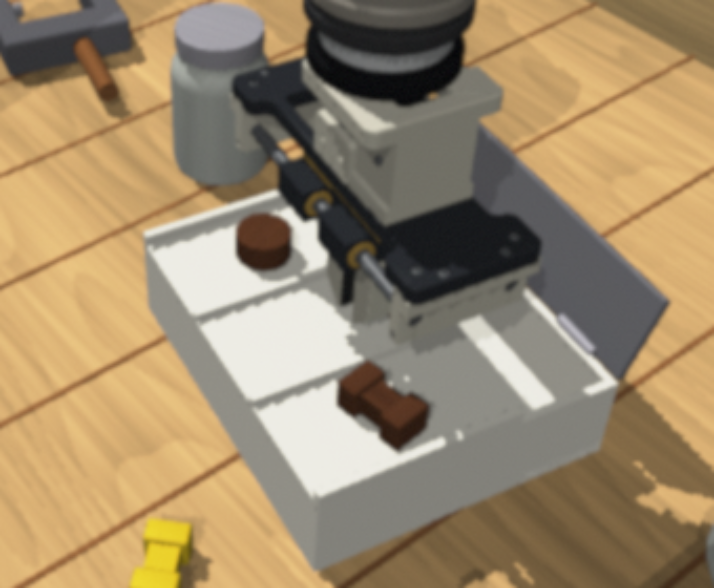

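```bash
python3 -m inch '10 -2 0 0 0.12;10 -2 0 0 0.12;10 -2 0 0 0.12;10 -2 0 0 0.12;10 -2 0 0 0.12;9 -2 0 0 0.12;0 0 0 0 0.12'; python3 -c "
from h import *
st()
i=cams.read_camera('side')['color'];cv2.imwrite('pics/s4.png',cv2.resize(i[120:400,200:540,::-1],None,fx=2.1,fy=2.1))
"
```

```text
time: 3.88
tool_pos: [0.5697, -0.0583, 0.2368]
tool_rot: [0.034, 1.57, -0.165]
contact_force: [0.6, 0.3, -0.0]
opening: 0.011
t 3.88 tip [ 0.5699 -0.0583  0.0588] local [80.5  0.   4.3] jaw err -0.001 F [ 0.6  0.3 -0. ] op 0.0110 q [-0.24  0.61  1.6   0.    0.94 -1.61]
```

View pics/s4.png

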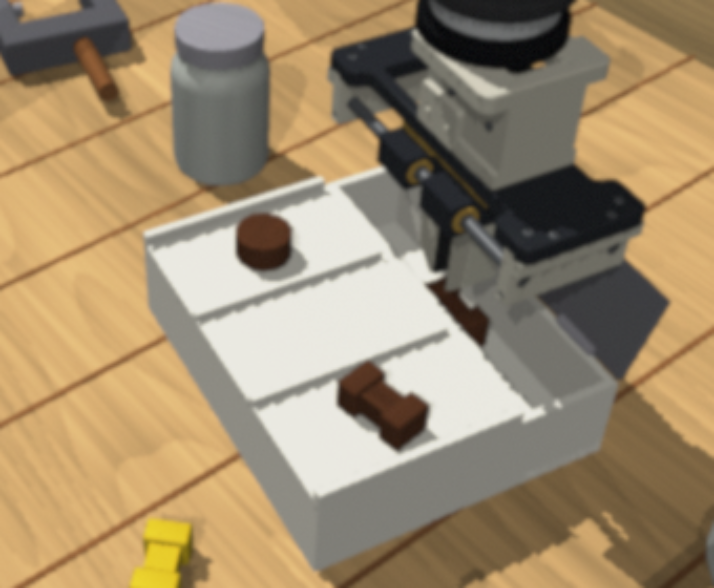

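```bash
python3 -m inch '0 0 25 0 0.12;-10 2 25 0 0.12;-30 -5 0 0 0.12;-35 -12 0 0 0.12;-35 -12 0 0 0.12;-30 -12 0 0 0.12;-8 -12 0 0 0.12;0 0 0 0 0.12'; python3 -c "
from h import *
go([-62,-70,5])
i=cams.read_camera('side')['color'];cv2.imwrite('pics/s5.png',cv2.resize(i[120:400,200:540,::-1],None,fx=2.1,fy=2.1))
"
```

```text
time: 4.6
tool_pos: [0.4183, -0.1097, 0.2869]
tool_rot: [-3.109, 1.569, 2.974]
contact_force: [0.0, -0.6, 0.8]
opening: 0.0111
t 4.60 tip [ 0.418  -0.1097  0.1089] local [-58.3 -80.2  54.4] jaw err -0.003 F [ 0.  -0.6  0.8] op 0.0111 q [-0.43  0.32  1.93 -0.    0.89 -1.8 ]
shift mm to [-62, -70, 5] [ -1.6  10.7 -49.4]
```

View pics/s5.png

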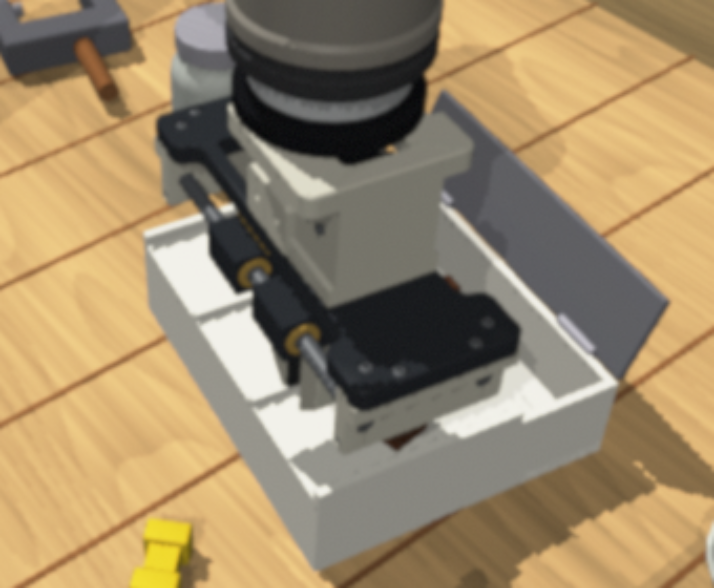

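```bash
python3 -m inch '-2 10 -10 0 0.12;0 0 -20 0 0.12;0 0 -20 0 0.12;0 0 0 0 0.12;0 0 0 0 0.12'; python3 -c "
from h import *
go([20,-70,5])
i=cams.read_camera('side')['color'];cv2.imwrite('pics/s6.png',cv2.resize(i[120:400,200:540,::-1],None,fx=2.1,fy=2.1))
"
```

```text
time: 5.07
tool_pos: [0.4192, -0.0986, 0.2363]
tool_rot: [2.828, 1.569, 2.63]
contact_force: [0.7, 0.9, 0.7]
opening: 0.0111
t 5.07 tip [ 0.4188 -0.0984  0.0583] local [-59.8 -69.    3.8] jaw err -0.000 F [0.7 0.9 0.7] op 0.0111 q [-0.41  0.41  1.99  0.    0.75 -1.78]
shift mm to [20, -70, 5] [ 78.  -16.7   1.2]
```

View pics/s6.png

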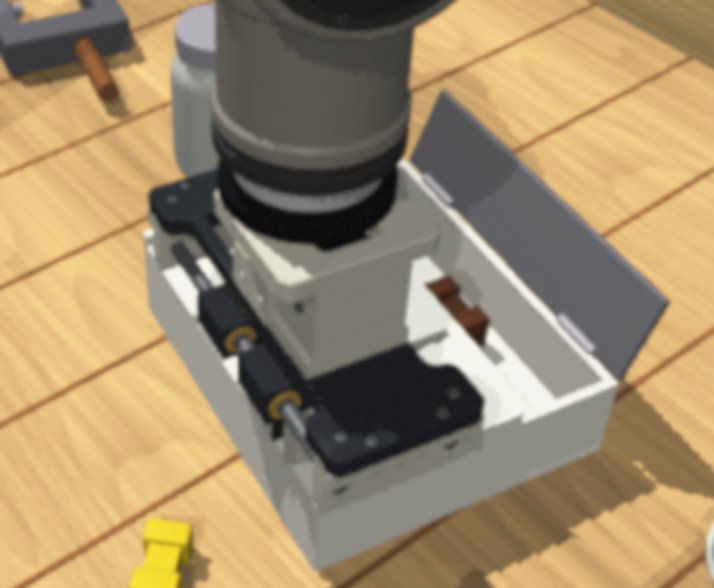

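```bash
python3 -m inch '10 -2 1 0 0.12;10 -2 0 0 0.12;10 -2 0 0 0.12;10 -2 0 0 0.12;10 -2 0 0 0.12;10 -2 0 0 0.12;10 -2 0 0 0.12;8 -2 0 0 0.12'; python3 -c "
from h import *
go([80,-70,5])
i=cams.read_camera('side')['color'];cv2.imwrite('pics/s7.png',cv2.resize(i[120:400,200:540,::-1],None,fx=2.1,fy=2.1))
"
```

```text
time: 5.78
tool_pos: [0.4982, -0.1152, 0.2391]
tool_rot: [-0.104, 1.568, -0.302]
contact_force: [0.4, -0.5, 0.5]
opening: 0.0112
t 5.78 tip [ 0.4986 -0.1153  0.0611] local [ 21.8 -69.9   6.6] jaw err -0.001 F [ 0.4 -0.5  0.5] op 0.0112 q [-0.38  0.52  1.77  0.    0.85 -1.75]
shift mm to [80, -70, 5] [ 57.1 -11.5  -1.6]
```

View pics/s7.png

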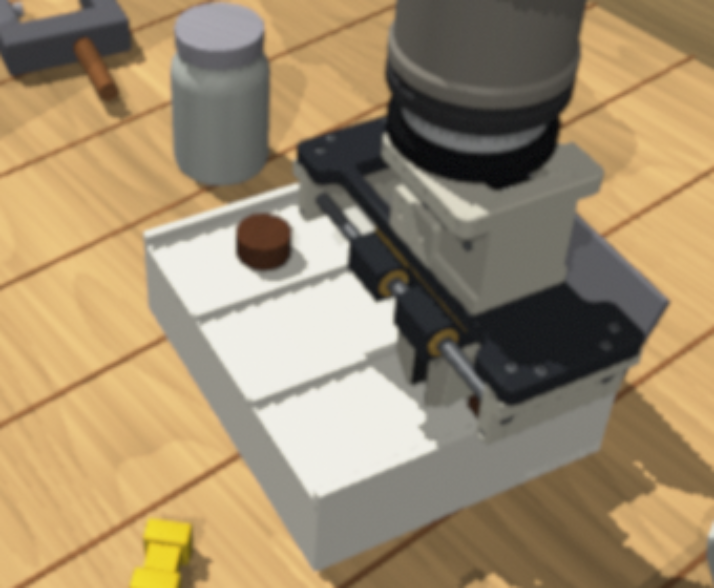

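```bash
python3 -m inch '10 -2 -1 0 0.12;10 -2 -1 0 0.12;10 -2 0 0 0.12;10 -2 0 0 0.12;10 -2 0 0 0.12;9 -2 0 0 0.12;0 0 0 0 0.12'; python3 -c "
from h import *
st()
i=cams.read_camera('side')['color'];cv2.imwrite('pics/s8.png',cv2.resize(i[120:400,200:540,::-1],None,fx=2.1,fy=2.1))
"; python3 -m inch '0 0 30 0 0.12;-20 4 30 0 0.12;-40 8 30 0 0.12;-40 8 10 0 0.12;-40 8 0 0 0.12;-20 4 0 0 0.12;0 0 0 0 0.12'; python3 -c "
from h import *
st()
i=cams.read_camera('side')['color'];cv2.imwrite('pics/s9.png',cv2.resize(i[120:400,200:540,::-1],None,fx=2.1,fy=2.1))
i=cams.read_camera('top')['color'];cv2.imwrite('pics/t9.png',cv2.resize(i[100:310,280:500,::-1],None,fx=2.8,fy=2.8))
"
```

```text
time: 6.42
tool_pos: [0.5572, -0.1275, 0.2365]
tool_rot: [-0.11, 1.568, -0.309]
contact_force: [-0.3, -0.1, 1.0]
opening: 0.0108
t 6.42 tip [ 0.5576 -0.1276  0.0585] local [ 82.1 -70.3   4. ] jaw err -0.001 F [-0.3 -0.1  1. ] op 0.0108 q [-0.36  0.61  1.6   0.    0.93 -1.73]
time: 7.05
tool_pos: [0.3989, -0.095, 0.3306]
tool_rot: [2.952, 1.568, 2.753]
contact_force: [0.2, 0.8, -1.1]
opening: 0.0111
t 7.05 tip [ 0.3984 -0.0948  0.1526] local [-80.5 -69.5  98.1] jaw err -0.001 F [ 0.2  0.8 -1.1] op 0.0111 q [-0.42  0.22  1.93 -0.    1.   -1.79]
```

View pics/s9.png

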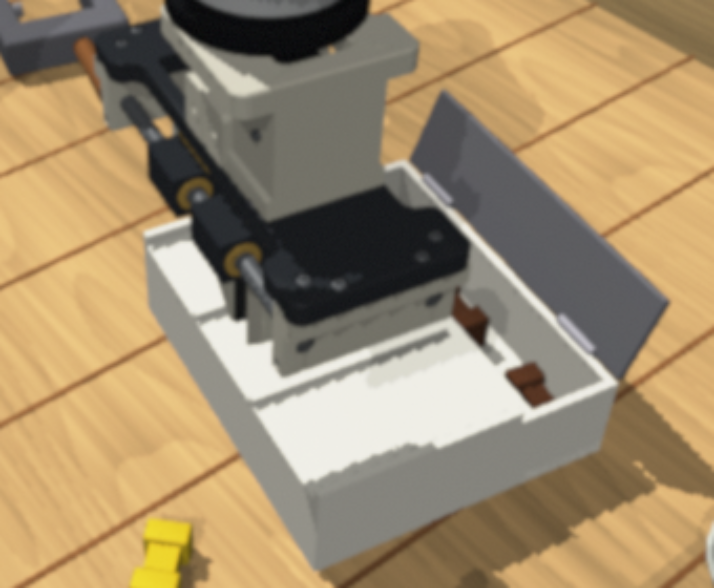

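View pics/t9.png

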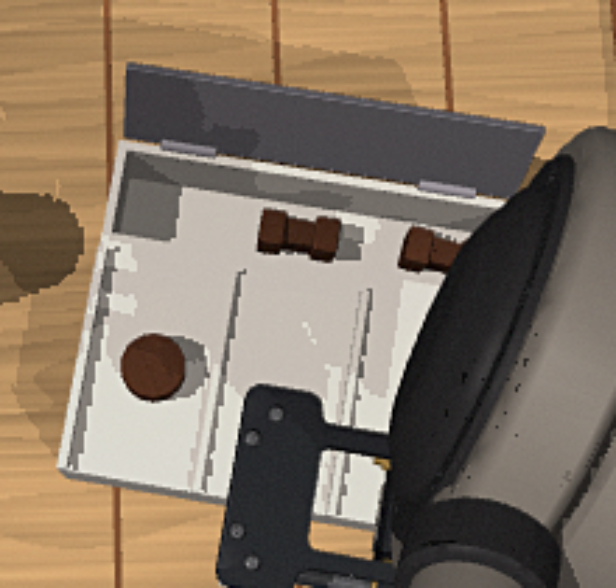

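```bash
python3 -m inch '36 2 0 0 0.1;36 2 0 0 0.1;36 2 0 0 0.1;36 2 0 0 0.1;36 1 0 0 0.1;36 1 0 0 0.1;36 1 0 0 0.1;0 0 0 0 0.1'; python3 -c "
from h import *
go([166,-10,32])
i=cams.read_camera('side')['color'];cv2.imwrite('pics/s10.png',cv2.resize(i[120:400,200:540,::-1],None,fx=2.1,fy=2.1))
"
```

```text
time: 7.82
tool_pos: [0.6607, -0.0854, 0.328]
tool_rot: [0.214, 1.568, 0.016]
contact_force: [-2.3, 0.7, -0.3]
opening: 0.0094
t 7.82 tip [ 0.6613 -0.0854  0.15  ] local [175.4  -8.5  95.5] jaw err 0.000 F [-2.3  0.7 -0.3] op 0.0094 q [-0.24  0.66  1.2   0.    1.28 -1.62]
shift mm to [166, -10, 32] [ -9.5   0.4 -63.5]
```

View pics/s10.png

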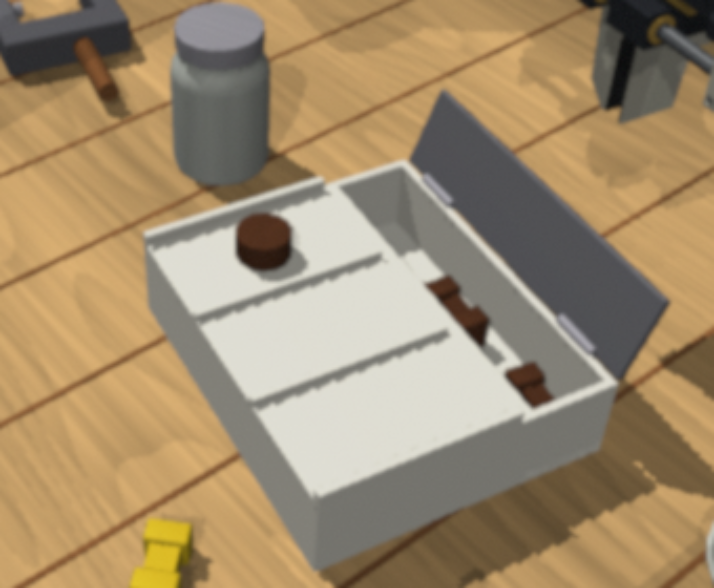

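Both toggles lie in the trough and the disc is untouched. I'll descend behind the lid next.

```bash
python3 -m inch '0 0 -20 0 0.1;0 0 -22 0 0.1;-4 1 -21 0 0.1;0 0 0 0 0.1;0 0 0 0 0.1'; python3 -c "
from h import *
go([125,-10,32])
i=cams.read_camera('side')['color'];cv2.imwrite('pics/s11.png',cv2.resize(i[120:400,200:540,::-1],None,fx=2.1,fy=2.1))
"
```

```text
time: 8.28
tool_pos: [0.6509, -0.0846, 0.2666]
tool_rot: [3.086, 1.568, 2.887]
contact_force: [0.6, 0.2, 0.8]
opening: 0.0094
t 8.28 tip [ 0.6504 -0.0845  0.0886] local [164.5  -9.8  34.1] jaw err -0.001 F [0.6 0.2 0.8] op 0.0094 q [-0.25  0.7   1.3   0.    1.14 -1.62]
shift mm to [125, -10, 32] [-38.8   7.6  -2.1]
```

View pics/s11.png

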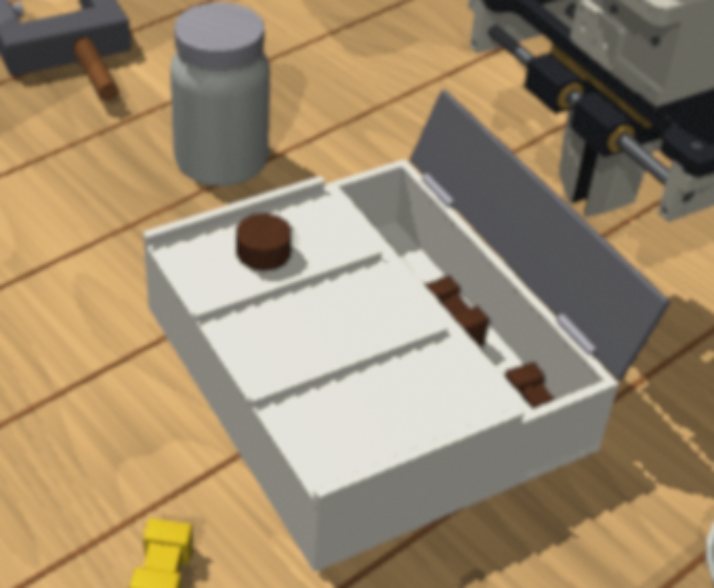

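```bash
python3 -m inch '-10 2 0 0 0.1;-10 2 0 0 0.1;-10 2 0 0 0.1;-10 2 0 0 0.1;-10 2 0 0 0.1;-8 2 0 0 0.1;0 0 0 0 0.1'; python3 -c "
from h import *
go([85,-10,34])
i=cams.read_camera('side')['color'];cv2.imwrite('pics/s12.png',cv2.resize(i[120:400,200:540,::-1],None,fx=2.1,fy=2.1))
"
```

```text
time: 8.92
tool_pos: [0.593, -0.0726, 0.2697]
tool_rot: [-0.038, 1.568, -0.237]
contact_force: [-0.3, 0.2, 0.1]
opening: 0.0089
t 8.92 tip [ 0.5936 -0.0727  0.0917] local [106.5  -9.4  37.2] jaw err -0.001 F [-0.3  0.2  0.1] op 0.0089 q [-0.25  0.6   1.49  0.    1.04 -1.62]
shift mm to [85, -10, 34] [-21.2   3.7  -3.2]
```

View pics/s12.png

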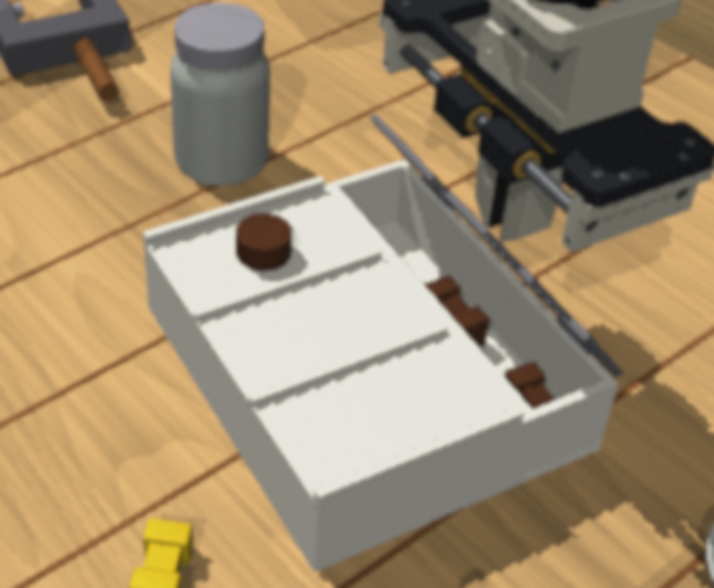

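```bash
python3 -m inch '-10 2 -1 0 0.1;-10 2 -3 0 0.1;-8 2 -5 0 0.1;-3 0 -6 0 0.1;0 0 -6 0 0.1;0 0 0 0 0.1;0 0 0 0 0.1'; python3 -c "
from h import *
go([80,-10,6])
i=cams.read_camera('side')['color'];cv2.imwrite('pics/s13.png',cv2.resize(i[120:400,200:540,::-1],None,fx=2.1,fy=2.1))
"
```

```text
time: 9.55
tool_pos: [0.5629, -0.0669, 0.2461]
tool_rot: [1.214, 1.571, 1.015]
contact_force: [0.6, 0.1, 0.4]
opening: 0.0091
t 9.55 tip [ 0.5629 -0.0669  0.0681] local [75.3 -9.7 13.6] jaw err -0.001 F [0.6 0.1 0.4] op 0.0091 q [-0.25  0.59  1.61  0.    0.95 -1.63]
shift mm to [80, -10, 6] [ 4.5 -1.2 -7.6]
```

View pics/s13.png

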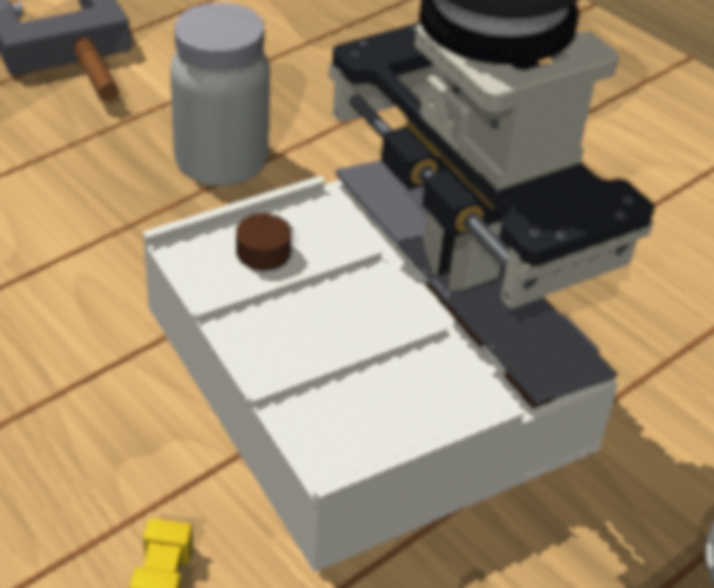

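Nearly shut. Pressing down in small steps while watching the force.

```bash
python3 -m inch '0 0 -3 0 0.1;0 0 -3 0 0.1;0 0 -1 0 0.1;0 0 0 0 0.1;0 0 0 0 0.1'; python3 -m inch '0 0 -1 0 0.1;0 0 0 0 0.1'; python3 -c "
from h import *
st()"
```

```text
time: 10.02
tool_pos: [0.5625, -0.0667, 0.2393]
tool_rot: [0.369, 1.571, 0.17]
contact_force: [-0.1, -0.9, 0.7]
opening: 0.0091
time: 10.18
tool_pos: [0.5624, -0.0667, 0.2392]
tool_rot: [0.013, 1.57, -0.186]
contact_force: [-1.9, 0.7, 6.4]
opening: 0.0095
t 10.18 tip [ 0.5625 -0.0667  0.0612] local [74.9 -9.6  6.7] jaw err -0.001 F [-1.9  0.7  6.4] op 0.0095 q [-0.25  0.59  1.61  0.    0.93 -1.63]
```

```bash
python3 -m inch '0 0 -1 0 0.1;0 0 0 0 0.1;0 0 0 0 0.1'; python3 -c "
from h import *
st()"; python3 -m inch '0 0 10 0 0.1;0 0 20 0 0.1;-10 2 30 0 0.1;-30 6 30 0 0.1;-40 8 20 0 0.1;-40 8 0 0 0.1;-30 6 0 0 0.1;0 0 0 0 0.1';python3 -c "
from h import *
st()
i=cams.read_camera('side')['color'];cv2.imwrite('pics/s14.png',cv2.resize(i[120:400,200:540,::-1],None,fx=2.1,fy=2.1))
i=cams.read_camera('top')['color'];cv2.imwrite('pics/t14.png',cv2.resize(i[100:310,280:500,::-1],None,fx=2.8,fy=2.8))
"
```

```text
time: 10.43
tool_pos: [0.5624, -0.0666, 0.2391]
tool_rot: [-0.073, 1.57, -0.271]
contact_force: [-4.6, 1.1, 13.5]
opening: 0.009
t 10.43 tip [ 0.5626 -0.0667  0.0611] local [75.  -9.6  6.6] jaw err -0.001 F [-4.6  1.1 13.5] op 0.0090 q [-0.25  0.59  1.61 -0.    0.93 -1.63]
time: 11.1
tool_pos: [0.4115, -0.036, 0.3449]
tool_rot: [3.058, 1.566, 2.859]
contact_force: [0.4, 0.2, 0.3]
opening: 0.009
t 11.10 tip [ 0.4108 -0.0358  0.1669] local [-80.   -9.2 112.4] jaw err -0.000 F [0.4 0.2 0.3] op 0.0090 q [-0.27  0.21  1.9   0.    1.04 -1.65]
```

View pics/s14.png

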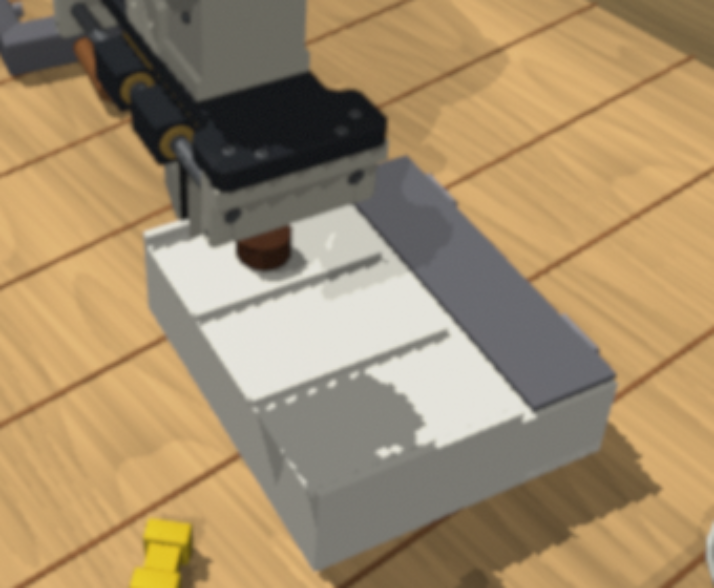

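View pics/t14.png

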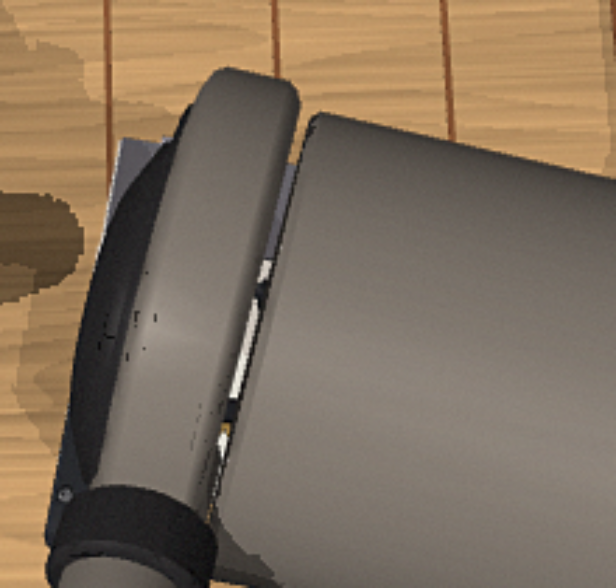

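The lid is flat on the trough, the disc is in its place and the arm is clear.

```bash
python3 -m inch '0 0 0 0 0.1;0 0 0 0 0.1;0 0 0 0 0.1'; python3 -c "
from cell import workorder
print(workorder.hand_in())"
```

```text
time: 11.45
tool_pos: [0.4175, -0.0377, 0.3447]
tool_rot: [0.516, 1.571, 0.317]
contact_force: [-1.1, -0.1, 0.2]
opening: 0.0088
the job is handed in; nothing more can be done
None
```

Both toggles are in the trough and the lid is shut. I handed the job in after about 11.5 s of the 50 s allowed. I swept each toggle along its lane with nearly shut fingers without lifting it, then pushed the lid over from behind and pressed its free edge down.

**Toggles:** before I shut the lid, the pictures showed both lying in the trough. They are hidden under the lid now.

**Disc:** it still lies in its lane at the same spot in the side picture as before. In the final side picture the gripper partly covers it.

**Lid:** it stopped moving under about 13.5 N, with the fingertips 6.6 mm above my fitted platform height. The nominal shut height is 6 mm, and the difference is within my measuring error. After I withdrew, the side picture showed the lid flat. The arm blocked the final top picture, so that view could not confirm it.

**Forces:** the highest contact force I read was about 14 N, and the arm was clear of everything at hand-in.

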